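# Spray-oil can back under the bottle shelf

## Task

The blue spray-oil can with the red cap was left in the acrylic coral tray. Lift it out, stand it on the bench in front of the low bottle shelf and let go of it; then slide it along the bench, pushing low down so that it stays upright, into the gap between the two bottles until it stands in line with them, wholly under the shelf board. Do not drop or topple the can, and leave the bottles, the water glass and the coral where they are.

Things in the scene. Friction and masses are not known exactly. Their poses are not given: they have to be found in the camera images.
- can_center (a point): Spray-oil can, 190 mm tall, 0.17 to 0.34 kg: blue body 50 mm across, 148 mm tall, with a white band; red cap 35 mm across, straight from 152 to 190 mm above the underside. Flat bottom, weight centred about 85 mm up. This point: on its axis, half-way up (95 mm); z is its axis, up. Starts upright in the tray. Pushed more than about 30 mm above the bench it may tip rather than slide.
- place (a point): The empty place: point on the bench top under the low shelf, midway between the two bottles. x points level into the shelf, y along it to the left as one looks in, z up. The board's front edge is 55 mm before this point (x = -55 mm); a stop strip 22 mm high has its face 38 mm behind it (x = +38 mm). No floor plate: the bench runs on under the shelf.
- tray: Clear acrylic parts tray, 150 mm (x) by 200 mm (y), walls 40 mm high and 4 mm thick, inner floor 8 mm above the bench, a middle wall across it at y = 0. Origin at the middle of its underside; fixed. The can stands in the y < 0 half, a coral branch lies in the y > 0 half.
- amber: Amber glass bottle, 60 mm across, 170 mm tall, under the shelf on one side of the empty place, its centre 71 to 75 mm from the middle of the gap. Origin at the centre of its underside. Loose; to be left alone.
- white: White plastic bottle with blue cap, 60 mm across, 165 mm tall, under the shelf on the other side of the empty place, likewise 71 to 75 mm from its middle. Origin at the centre of its underside. Loose; to be left alone.
- glass: Empty water glass, 76 mm across, 95 mm tall, on the bench on the other side from the tray. Origin at the centre of its underside. Loose; to be left alone.
- coral: Red coral branch, about 105 by 70 by 20 mm, lying in the tray. Origin near its middle, at its underside. Loose; to be left alone.
- rack: The low bottle shelf, fixed: clear acrylic board 105 mm deep (x -55 to +50 mm), 240 mm wide and 6 mm thick, underside 215 mm above the bench, on two wooden end panels, 10 mm thick, inner faces at y = +-110 mm. Open at the front. Small stock stands on the board near both ends, up to 265 mm above the bench. Origin and axes as the empty place.
Mind the look-alikes: they are no part of the job. What is shaped like the part that bears can_center but green or yellow is not meant.

How it is judged:
On the way:
1. the can stands upright on the bench, let go, outside the shelf (height (world z) of can_center below 0.0985 m and angle between can_center's own z axis and vertical below 0.05 rad and contact force between the fingers and can below 0.1 N and linear speed of can below 0.02 m/s and x of can_center in the frame of place below -0.055 m), for 0.2 s.
At the end, for the whole second after the job is handed in: The can stands upright on the bench (within 0.05 rad), at rest, between the two bottles: its axis at most 22 mm to either side of the empty place's middle and from 28 mm before it to 18 mm behind it, so that it is wholly under the shelf board (x of can_center in the frame of place between -0.028 and 0.018 m and y of can_center in the frame of place between -0.022 and 0.022 m and height (world z) of can_center below 0.0985 m and angle between can_center's own z axis and vertical below 0.05 rad and linear speed of can below 0.01 m/s); the robot touches nothing.
It fails at once if the can is tipped by more than 0.35 rad (angle between can_center's own z axis and vertical above 0.35 rad).
It fails at once if the can is dropped or knocked: it moves faster than 0.5 m/s while the fingers do not touch it (linear speed of can above 0.5 m/s and contact force between the fingers and can below 0.05 N).
It fails at once if a bottle is moved more than 20 mm or tipped (distance of any of amber, white from where it was at the start of the episode above 0.02 m or angle between any of amber, white's own z axis and vertical above 0.25 rad).
It fails at once if the glass or the coral is moved more than 20 mm (distance of any of glass, coral from where it was at the start of the episode above 0.02 m).
It also fails if it takes over 58 s, if anything falls off the work surface, if the arm or the gripper's body presses on something with over 40 N, if the wrist force passes 120 N, or if a joint passes its speed limit or range.

## Robot

A 6-joint arm with a two-finger parallel gripper is mounted at the origin on the work surface. World frame = base frame: x ahead of the robot, y to its left, z up, the work surface at z = 0. Lengths are in m, angles in rad, forces in N, time in s.
With the tool pointing down it reaches from about 0.225 to 0.875 m from the base axis. Payload 3.4 kg.
Tool frame: the origin (TCP) lies between the finger pads; the fingertips stand 8 mm ahead of it and the grasp point (between the pads) lies 11 mm behind it; z points along the fingers, y is the line along which they close (so a half turn about z gives the same grasp; the last joint's range is limited). The gripper opens to 85 mm and grips with 20 to 120 N. Pads are 22 mm wide; open, the fingers measure 114 mm over their backs; the gripper's body (76 mm by 85 mm) begins 54 mm behind the grasp point. The pads swing forward as they close: fully open they stand 13 mm farther back than shut.
Start: joints at [-1.223, 0.276, 1.505, -0, 1.361, -0.121], TCP at [0.26, -0.513, 0.239] pointing down, gripper open.
Joint ranges: [-2.89, 2.89], [-0.75, 2.08], [0.22, 2.7], [-1.18, 4.32], [0.11, 2.71], [-2.7, 2.7]. Speed limits (rad/s): [2.57, 2.57, 3.14, 3.14, 3.14, 3.14].

## Interface

Orientations are given as a unit quaternion [w, x, y, z].
In Python, from rig import manip, optics, finder gives the robot as it stands.
- The arm moves only by the tool servo_tool, never from a script. Its argument "increments" is a list of rows, each a list of 7 numbers: the shift along the tool's x, y, z in cm, then the turn, a rotation vector about the tool's x, y, z in degrees, then the closure, from -1 (fully open) to 1 (shut). In form: [[x, y, z, rx, ry, rz, gripper], ...]. A call has exactly 5 rows; each row shifts and turns the commanded pose from where the row before left it, along the tool's axes as they then stand; what a row does not reach is not made up. A row lasts 1/10 s, in which the tool goes at most 50 mm and 8.59 degrees, less where a joint would pass 70% of its speed; a pose out of reach is approached as far as the arm can. A call is refused whole if a number of a shift passes 5 or a number of a turn 8.59, either way. A call with a gripper value outside its range is refused whole. The fingers move at their own pace and stop on an object; "squeeze" is the grip in N (left out, the last holds). Time passes only in rows, so rows that do not move let the fingers close, or fill a call up. It gives the time, the measured TCP pose, the force, the opening and the grip force at its end, in the units of the state.
- manip.get_state(): the state, without advancing time (a new reading comes with each control period).
- optics.get_image(name): name is "side" or "top"; returns the picture (384x512x3 uint8, red, green, blue); there is no depth.
- optics.get_calibration(name): a dict with "fov_y" (degrees; the focal length in pixels is half the picture's height over the tangent of half this angle, whatever the lens; pixels are square), "cx", "cy" (the principal point, pixels), "world_to_cam" (4x4, takes a point from world to camera coordinates). Camera axes: x right, y down, z forward; pixel columns grow to the right and rows downward; lengths in m; the calibration is good to about 2 mm. A picture is of the moment at which its call begins. get_calibration takes no time and is no camera call.
- manip.sign_off(): hands the job in; it is judged then, once.
Trained networks look in the newest picture that a camera, given by its name, has taken for a name from the list of things; names that differ only in an ending like _2 or _b are one class to them, and where a whole thing is asked for, a point or a joint stands for the part that bears it (a point fixed in the world has none). Each returns a list of dicts, best first, with "p" (0 to 1); they miss things now and then, are a little off and sometimes report something else, mostly with a low value. They report only what shows in the picture. A call takes as long as a camera call. They do not tell look-alikes from the thing itself.
- finder.silhouettes(label, camera): "region" (384x512 bool, what is visible of it) and "box" ([centre column, centre row, width, height] in pixels, round what is visible of it).
- finder.tip_of(label, camera): "at" ([column, row] in pixels: a listed point, or the origin of a listed thing).
The state is a dict: "clock": time; "qpos": joint angles; "qd": joint speeds; "effort": joint torques, N m; "position": TCP position; "ee_rot": TCP orientation; "contact_force": force on the tool from outside, world axes, zero at the start; "moment": the same for the moment, N m; "width": finger opening in m; "gripper_force": force on a finger pad.
Only numpy, scipy, OpenCV 4.12 (cv2) and the standard library are available. Lean on these libraries where they do the work, as an engineer would, in place of code of your own. Each camera call takes 0.05 s, during which the arm holds its last target. There are 200 camera calls.

## Working session

There is one attempt and no reset: what is moved stays moved. The work goes in short steps, Python scripts to look and compute and a tool call to move; the robot and the scene stay as the last step left them, time stands still between calls to the robot, and variables do not carry over. Pictures are saved under pics/ and viewed, at most 10 in all, crops included, and the job is handed in when it is done.

Besides the shell and the picture viewer there is one more tool, called after "Emit:" as name(argument=value, ...), one argument or row to a line, values as JSON. servo_tool: Moves the arm, as the interface text tells. Its arguments: {"type":"object","properties":{"increments":{"type":"array","items":{"type":"array","items":{"type":"number"}}},"squeeze":{"type":"number"}},"required":["increments"]}

```bash
mkdir -p pics; ls
cat > h.py <<'E'
import numpy as np, cv2
from rig import manip, optics, finder
def cal(n):
    c=optics.get_calibration(n); f=192/np.tan(np.radians(c['fov_y'])/2)
    return f,c['cx'],c['cy'],np.array(c['world_to_cam'])
def ray(n,uv):
    f,cx,cy,T=cal(n); d=np.array([(uv[0]-cx)/f,(uv[1]-cy)/f,1.]); R=T[:3,:3]
    return -R.T@T[:3,3], R.T@d
def onz(n,uv,z):
    o,d=ray(n,uv); return o+d*(z-o[2])/d[2]
def proj(n,p):
    f,cx,cy,T=cal(n); q=T[:3,:3]@np.array(p)+T[:3,3]; return np.array([f*q[0]/q[2]+cx,f*q[1]/q[2]+cy])
def tri(a,b):
    A=[];B=[]
    for n,uv in (('side',a),('top',b)):
        o,d=ray(n,uv); d/=np.linalg.norm(d); P=np.eye(3)-np.outer(d,d); A.append(P);B.append(P@o)
    return np.linalg.lstsq(np.vstack(A),np.hstack(B),rcond=None)[0]
E
python3 - <<'E'
from h import *
for n in('side','top'):
    im=optics.get_image(n); cv2.imwrite(f'pics/{n}0.png',im[:,:,::-1])
    print(n,ray(n,(256,192)))
    for l in('can_center','place','tray','amber','white','glass','coral','rack'):
        print(l,[(np.round(r['at'],1).tolist(),round(r['p'],2)) for r in finder.tip_of(l,n)[:4]])
print(manip.get_state())
E
```

```text
pics
side (array([ 0.14383464, -0.87039348,  1.10602708]), array([ 0.33719095,  0.57626459, -0.7445583 ]))
can_center [([344.2, 307.4], 0.95), ([297.2, 335.2], 0.65), ([281.0, 275.0], 0.6), ([308.6, 240.2], 0.56)]
place [([273.8, 188.3], 0.91)]
tray [([262.2, 289.0], 0.84)]
amber [([284.6, 201.7], 0.69)]
white [([256.3, 176.3], 0.91)]
glass [([165.2, 145.6], 0.88)]
coral [([249.3, 280.3], 0.94)]
rack [([275.1, 191.0], 0.81)]
top (array([ 0.2810512 , -0.06926177,  1.54054994]), array([ 0.20924843, -0.0019413 , -0.97791988]))
can_center [([385.5, 237.8], 0.94), ([390.0, 192.4], 0.88), ([341.4, 219.8], 0.79), ([321.7, 176.9], 0.62)]
place []
tray [([325.1, 229.6], 0.85)]
amber [([266.4, 169.5], 0.54)]
white [([228.1, 170.9], 0.51)]
glass [([133.9, 222.3], 0.83)]
coral [([313.5, 233.8], 0.68)]
rack []
{'clock': 0.9, 'qpos': array([-1.22296377e+00,  2.75882241e-01,  1.50489893e+00, -6.17632280e-06,
        1.36071031e+00, -1.20992857e-01]), 'qd': array([ 0.00107233,  0.0015727 , -0.00020159,  0.00065473, -0.00077598,
       -0.00079944]), 'effort': array([-7.75431909e-04, -4.16645372e+01, -2.46105838e+01, -4.57850056e-04,
       -1.07258300e-04, -2.42109607e-06]), 'position': array([ 0.25981343, -0.51298431,  0.23933857]), 'ee_rot': array([5.06028367e-05, 9.72650770e-01, 2.32272419e-01, 2.72427808e-06]), 'contact_force': array([0.17797953, 0.03284289, 0.94401234]), 'moment': array([-0.04881141, -0.01815889, -0.01276911]), 'gripper_force': 0.0, 'width': 0.08543916520184093}
```

View pics/side0.png

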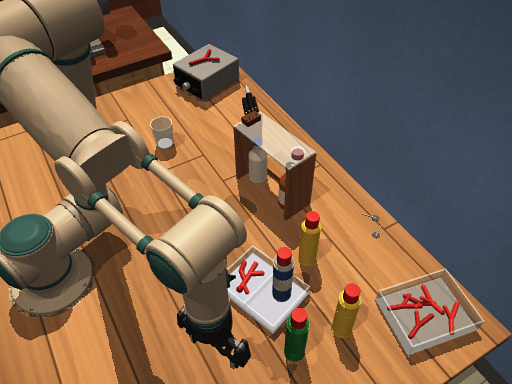

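View pics/top0.png

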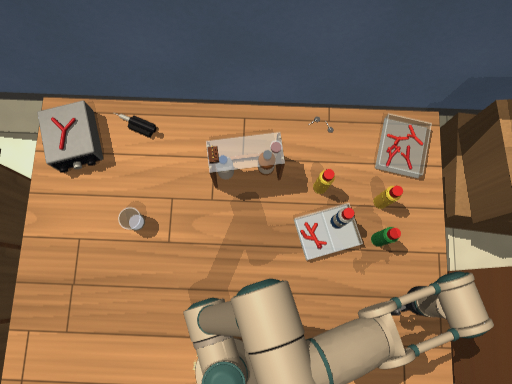

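Candidates, as side/top pixels:
- Dark blue: (281,275)/(341,220), standing in the coral tray.
- Green: (297,335)/(386,238).
- Yellow: (344,307)/(390,192) and (309,240)/(322,177).

The blue one with the white band, in the tray, fits the description. I'll confirm it in an enlarged crop, and enlarge the rack as well.

Run:
```python
from h import *
s=cv2.imread('pics/side0.png');t=cv2.imread('pics/top0.png')
a=cv2.resize(s[100:340,210:340],None,fx=2.5,fy=2.5,interpolation=cv2.INTER_CUBIC)[:600]
b=cv2.resize(t[120:270,195:375],None,fx=2.6,fy=2.6,interpolation=cv2.INTER_CUBIC)
c=np.zeros((600,800,3),np.uint8);c[:a.shape[0],:325]=a;c[:b.shape[0],330:330+b.shape[1]]=b[:,:470]
cv2.imwrite('pics/crop.png',c)
print('can',tri((281,275),(341.4,219.8)))
for l,a,z in(('tray',(325.1,229.6),0),('coral',(313.5,233.8),.01),('glass',(133.9,222.3),0),('amber',(266.4,169.5),0),('white',(228.1,170.9),0)):print(l,onz('top',a,z))
for l,a,z in(('place',(273.8,188.3),0),('rack',(275,191),0),('tray',(262.2,289),0),('amber',(284.6,201.7),0),('white',(256.3,176.3),0),('glass',(165.2,145.6),0)):print('s',l,onz('side',a,z))
```

```text
can [ 0.50869556 -0.3619323   0.0973477 ]
tray [ 0.48386407 -0.32280016  0.        ]
coral [ 0.46605888 -0.2803853   0.01      ]
glass [0.48304185 0.35863569 0.        ]
amber [ 0.69630247 -0.10718314  0.        ]
white [0.6854758  0.03255086 0.        ]
s place [ 0.70188875 -0.03017761  0.        ]
s rack [ 0.69894429 -0.0420402   0.        ]
s tray [ 0.4798214  -0.32413231  0.        ]
s amber [ 0.70055556 -0.09566382  0.        ]
s white [0.68108525 0.04481483 0.        ]
s glass [0.48302242 0.33956829 0.        ]
```

View pics/crop.png

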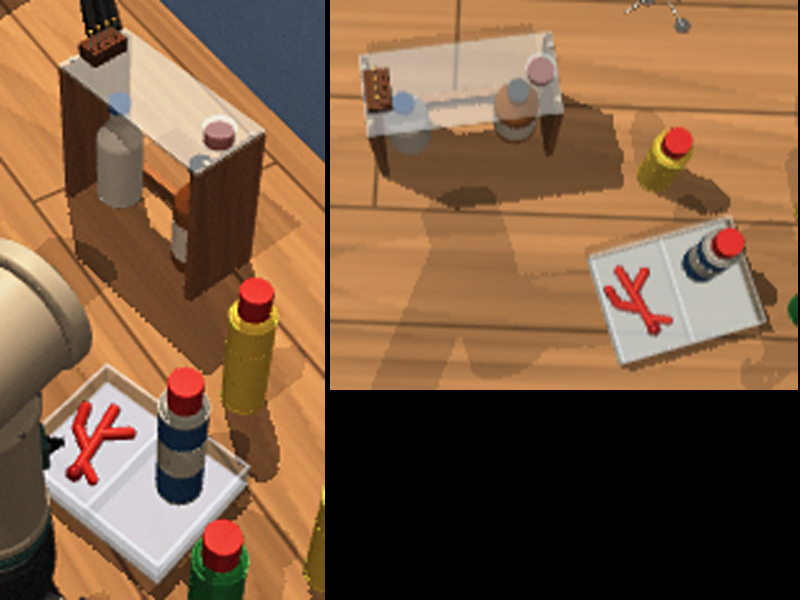

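The crop confirms it: the can in the coral tray is dark blue with a white band and a red cap (side (284,253) at the cap). Next I'll fit the rack, the tray and the can.

```bash
cat > fit.py <<'E'
from h import *
from scipy.optimize import least_squares
cr=lambda p:((p[0]-330)/2.6+195,p[1]/2.6+120)
cs=lambda p:(p[0]/2.5+210,p[1]/2.5+100)
def fit(obs,x0):
    def P(v,q): c,s=np.cos(v[2]),np.sin(v[2]); return (v[0]+c*q[0]-s*q[1],v[1]+s*q[0]+c*q[1],q[2])
    r=lambda v:np.hstack([proj(n,P(v,q))-uv for n,uv,q in obs])
    s=least_squares(r,x0); return s.x,r(s.x).reshape(-1,2).round(1).tolist()
z=.221
print('rack',fit([('top',cr((370,137)),(-.055,.12,z)),('top',cr((563,113)),(-.055,-.12,z)),('top',cr((360,55)),(.05,.12,z)),('top',cr((550,33)),(.05,-.12,z)),
 ('side',cs((62,68)),(-.055,.12,z)),('side',cs((188,168)),(-.055,-.12,z)),('side',cs((263,133)),(.05,-.12,z))],[.7,-.03,.12]))
z=.04
print('tray',fit([('top',cr((589,257)),(.075,.1,z)),('top',cr((731,217)),(.075,-.1,z)),('top',cr((766,322)),(-.075,-.1,z)),('top',cr((622,366)),(-.075,.1,z)),
 ('side',cs((248,468)),(.075,-.1,z)),('side',cs((157,580)),(-.075,-.1,z)),('side',cs((107,367)),(.075,.1,z))],[.48,-.32,.1]))
E
python3 - <<'E'
from fit import *
s=cv2.imread('pics/side0.png');t=cv2.imread('pics/top0.png')
def red(im,u,v,r=14):
    h=cv2.cvtColor(im,cv2.COLOR_BGR2HSV);m=(((h[...,0]<7)|(h[...,0]>173))&(h[...,1]>150)&(h[...,2]>90)).astype(np.uint8)
    n,l,st,c=cv2.connectedComponentsWithStats(m); i=np.argmin(np.hypot(*(c[1:]-[u,v]).T))+1; return c[i],st[i]
for nm,a,b in(('can',(284,254),(349,214)),('yel1',(312,220),(328,174)),('yel2',(352,292),(396,190)),('green',(300,317),(392,235))):
    a,sa=red(s,*a);b,sb=red(t,*b);print(nm,a,sa,b,sb,tri(a,b))
for nm,n,l in(('can','side','can_center'),('can','top','can_center'),('amber','side','amber'),('amber','top','amber'),('white','side','white'),('white','top','white'),('glass','top','glass')):
    print(nm,n,[(np.round(r['box']),round(r['p'],2)) for r in finder.silhouettes(l,n)[:4]])
E
```

```text
rack (array([ 0.69268976, -0.03290716,  0.15190602]), [[-1.4, -0.3], [0.5, 0.7], [-0.6, -0.5], [1.3, -0.1], [-2.4, -2.1], [1.9, 2.6], [0.3, -0.8]])
tray (array([ 0.47219412, -0.33183168,  0.31504523]), [[1.0, -0.1], [1.0, -0.1], [1.3, 0.8], [1.1, -0.1], [0.2, 0.7], [-0.5, -3.2], [-1.1, -0.6]])
can [283.8496732  252.87581699] [277 247  15  13 153] [347.89622642 212.82075472] [342 207  13  12 106] [ 0.51484219 -0.36256965  0.19195738]
yel1 [312.15873016 216.23809524] [306 211  14  12 126] [328.26041667 174.        ] [323 169  12  11  96] [ 0.6399826  -0.30187408  0.1849916 ]
yel2 [351.88202247 290.03370787] [344 283  16  15 178] [396.17307692 190.66346154] [390 186  13  10 104] [ 0.59429773 -0.51904797  0.18270791]
green [298.70833333 314.734375  ] [291 307  16  16 192] [394.04424779 232.86725664] [387 228  14  11 113] [ 0.45855026 -0.50825101  0.18317416]
can side [(array([284., 273.,  22.,  51.]), 0.91), (array([310., 240.,  24.,  57.]), 0.89), (array([347., 310.,  28.,  54.]), 0.78), (array([296., 335.,  27.,  55.]), 0.71)]
can top [(array([323., 182.,  24.,  28.]), 0.89), (array([344., 218.,  23.,  22.]), 0.85), (array([386., 236.,  31.,  18.]), 0.73), (array([389., 199.,  28.,  24.]), 0.72)]
amber side [(array([282., 190.,  10.,  34.]), 0.75)]
amber top [(array([267., 171.,  18.,   8.]), 0.47)]
white side [(array([258., 165.,  22.,  42.]), 0.83)]
white top []
glass top [(array([135., 220.,  30.,  27.]), 0.7), (array([245., 159.,  77.,  56.]), 0.35)]
```

```bash
cat >> h.py <<'E'
from scipy.optimize import least_squares
def hull(n,x,y,r,z0,z1):
    a=np.linspace(0,2*np.pi,40,endpoint=False)
    return cv2.convexHull(np.float32([proj(n,(x+r*np.cos(t),y+r*np.sin(t),z)) for z in(z0,z1) for t in a]))
def hc(n,*a):
    m=cv2.moments(hull(n,*a)*100); return np.array([m['m10'],m['m01']])/m['m00']/100
def fitcap(obs,zb):
    f=lambda v:np.hstack([hc(n,v[0],v[1],.0175,zb+.152,zb+.19)-uv for n,uv in obs])
    s=least_squares(f,[.5,-.3],diff_step=1e-3); return s.x.round(4),f(s.x).round(2)
def redcap(im,uv):
    h=cv2.cvtColor(im,cv2.COLOR_RGB2HSV);m=(((h[...,0]<7)|(h[...,0]>173))&(h[...,1]>150)&(h[...,2]>90)).astype(np.uint8)
    n,l,st,c=cv2.connectedComponentsWithStats(m); i=np.argmin(np.hypot(*(c[1:]-uv).T)+1e3*(st[1:,4]<40))+1; return c[i],st[i,4]
E
python3 - <<'E'
from h import *
for nm,a,b,z in(('can',(283.85,252.88),(347.9,212.8),.008),('yel1',(312.2,216.2),(328.3,174),0)):
    print(nm,fitcap([('side',a),('top',b)],z),[(n,fitcap([(n,q)],z)[0]) for n,q in(('side',a),('top',b))])
p=np.array([.5145,-.3625]);t=np.array([.26,-.513]);print(p-t)
E
```

```text
Traceback (most recent call last):
  File "h.py", line 26, in fitcap
    s=least_squares(f,[.5,-.3],diff_step=1e-3); return s.x.round(4),f(s.x).round(2)
  File "h.py", line 25, in <lambda>
    f=lambda v:np.hstack([hc(n,v[0],v[1],.0175,zb+.152,zb+.19)-uv for n,uv in obs])
                          ~~^^^^^^^^^^^^^^^^^^^^^^^^^^^^^^^^^^
  File "h.py", line 23, in hc
    m=cv2.moments(hull(n,*a)*100); return np.array([m['m10'],m['m01']])/m['m00']/100
                  ~~~~^^^^^^
  File "h.py", line 21, in hull
    return cv2.convexHull(np.float32([proj(n,(x+r*np.cos(t),y+r*np.sin(t),z)) for z in(z0,z1) for t in a]))
                                      ~~~~^^^^^^^^^^^^^^^^^^^^^^^^^^^^^^^^^^^
  File "h.py", line 12, in proj
    f,cx,cy,T=cal(n); q=T[:3,:3]@np.array(p)+T[:3,3]; return np.array([f*q[0]/q[2]+cx,f*q[1]/q[2]+cy])
              ~~~^^^
  File "h.py", line 4, in cal
    c=optics.get_calibration(n); f=192/np.tan(np.radians(c['fov_y'])/2)
ValueError: time passes only in moves, steps and waits
```

```bash
sed -i 's/^def cal/import functools\n@functools.cache\ndef cal/' h.py
python3 - <<'E'
from h import *
print(optics.get_calibration('top'))
for nm,a,b,z in(('can',(283.85,252.88),(347.9,212.8),.008),('yel1',(312.2,216.2),(328.3,174),0)):
    print(nm,fitcap([('side',a),('top',b)],z),[(n,fitcap([(n,q)],z)[0]) for n,q in(('side',a),('top',b))])
print(manip.get_state()['clock'])
E
```

```text
{'fov_y': 47.59558384711536, 'cx': 251.48727011725552, 'cy': 193.27181662974775, 'world_to_cam': array([[ 3.95916043e-02, -9.99215935e-01, -1.44255766e-04,
        -8.01125011e-02],
       [-9.77754574e-01, -3.87114864e-02, -2.06149009e-01,
         5.89700714e-01],
       [ 2.05981790e-01,  8.30281672e-03, -9.78520600e-01,
         1.45014349e+00],
       [ 0.00000000e+00,  0.00000000e+00,  0.00000000e+00,
         1.00000000e+00]])}
can (array([ 0.5184, -0.3597]), array([ 0.2 ,  1.61, -1.64, -0.69])) [('side', array([ 0.5205, -0.3556])), ('top', array([ 0.5164, -0.3649]))]
yel1 (array([ 0.6451, -0.2986]), array([ 0.19,  1.82, -1.66, -0.76])) [('side', array([ 0.6482, -0.2934])), ('top', array([ 0.6428, -0.3039]))]
1.25
```

```bash
sed -i 's/>150)&(h\[...,2\]>90)/>120)\&(h[...,2]>40)/' h.py
python3 - <<'E'
from h import *
s=cv2.imread('pics/side0.png')[:,:,::-1].copy();t=cv2.imread('pics/top0.png')[:,:,::-1].copy()
for nm,a,b,z in(('can',(283.85,252.88),(347.9,212.8),.008),('yel1',(312.2,216.2),(328.3,174),0)):
    (a,na),(b,nb)=redcap(s,a),redcap(t,b)
    v=fitcap([('side',a),('top',b)],z);print(nm,v,[(n,fitcap([(n,q)],z)[0]) for n,q in(('side',a),('top',b))],na,nb,[cv2.contourArea(hull(n,*v[0],.0175,z+.152,z+.19)) for n in('side','top')])
x,y=.5165,-.361
o=[]
for n,im,w in(('side',s,(240,220)),('top',t,(300,170))):
    u,v=w; c=cv2.resize(im[v:v+90,u:u+80],None,fx=5,fy=5,interpolation=cv2.INTER_NEAREST).copy()
    for zz,r in((.198,.0175),(.160,.0175),(.156,.025),(.008,.025)):
        cv2.polylines(c,[np.int32((hull(n,x,y,r,zz,zz)-[u,v]+.5)*5)],True,(0,255,0),1)
    o.append(c)
cv2.imwrite('pics/ov.png',np.hstack(o)[:,:,::-1])
E
```

```text
can (array([ 0.5152, -0.3638]), array([ 0.14,  0.02, -0.13,  0.14])) [('side', array([ 0.5149, -0.3635])), ('top', array([ 0.5156, -0.3642]))] 249 115 [275.41039157891646, 130.78114189417101]
yel1 (array([ 0.641 , -0.3024]), array([ 0.22,  0.15, -0.3 ,  0.16])) [('side', array([ 0.6408, -0.3017])), ('top', array([ 0.6416, -0.3034]))] 211 103 [244.23327563260682, 126.70667025493458]
```

View pics/ov.png

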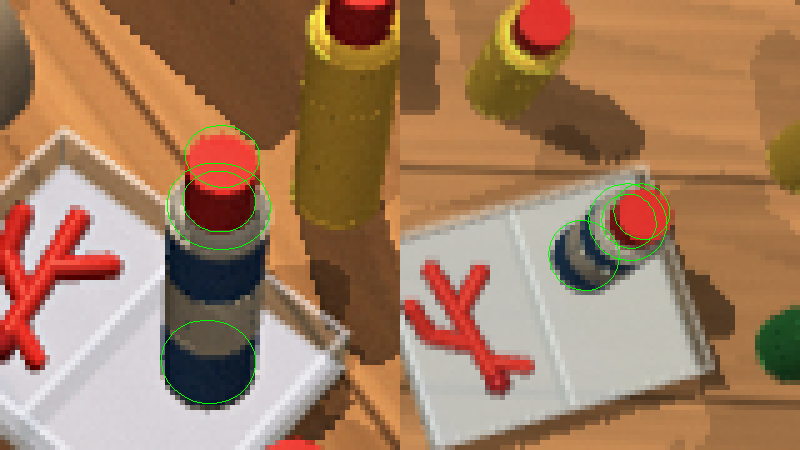

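Emit:
servo_tool(
  increments=[
    [4,-0.3,0,0,0,0,-0.4],
    [5,-0.4,0,0,0,0,-0.4],
    [5,-0.4,0,0,0,0,-0.4],
    [5,-0.4,0,0,0,0,-0.4],
    [5,-0.3,0,0,0,0,-0.4],
  ],
  squeeze=40,
)

```text
clock: 1.75
position: [0.4667, -0.3876, 0.2395]
ee_rot: [0.0, 0.973, 0.232, 0.0]
contact_force: [0.7, -0.4, -0.0]
width: 0.0603
gripper_force: 0.0
```

Emit:
servo_tool(
  increments=[
    [4,0,0,0,0,0,-0.4],
    [1.5,0,0,0,0,0,-0.4],
    [0,0,0,0,0,0,-0.4],
    [0,0,0,0,0,0,-0.4],
    [0,0,0,0,0,0,-0.4],
  ],
)

```text
clock: 2.25
position: [0.5127, -0.365, 0.2393]
ee_rot: [0.0, 0.973, 0.231, -0.001]
contact_force: [-0.3, -0.6, -0.1]
width: 0.0599
gripper_force: 0.0
```

Emit:
servo_tool(
  increments=[
    [0.3,0,1.5,0,0,0,-0.4],
    [0,0,2,0,0,0,-0.4],
    [0,0,2,0,0,0,-0.4],
    [0,0,1.6,0,0,0,-0.4],
    [0,0,0,0,0,0,-0.4],
  ],
)

```text
clock: 2.75
position: [0.5142, -0.3627, 0.166]
ee_rot: [-0.002, 0.973, 0.231, -0.002]
contact_force: [-0.5, 0.6, -0.3]
width: 0.0598
gripper_force: 0.0
```

Emit:
servo_tool(
  increments=[
    [0,0,0,0,0,0,0],
    [0,0,0,0,0,0,0.3],
    [0,0,0,0,0,0,0.6],
    [0,0,0,0,0,0,1],
    [0,0,0,0,0,0,1],
  ],
  squeeze=40,
)

```text
clock: 3.25
position: [0.5174, -0.3632, 0.1697]
ee_rot: [0.001, 0.973, 0.232, 0.0]
contact_force: [-2.0, -0.3, 4.9]
width: 0.0344
gripper_force: 40.6
```

Emit:
servo_tool(
  increments=[
    [0,0,-0.5,0,0,0,1],
    [0,0,-1,0,0,0,1],
    [0,0,-2,0,0,0,1],
    [0,0,-2.5,0,0,0,1],
    [0,0,-2,0,0,0,1],
  ],
)

```text
clock: 3.75
position: [0.5172, -0.3624, 0.2496]
ee_rot: [-0.0, 0.973, 0.232, 0.0]
contact_force: [0.9, -0.4, -1.4]
width: 0.0344
gripper_force: 40.3
```

Run:
```python
from h import *
st=manip.get_state();print(st['position'],st['contact_force'],st['width'],st['gripper_force'])
p=st['position']
for n in('side','top'):
    im=optics.get_image(n);cv2.imwrite(f'pics/{n}1.png',im[:,:,::-1])
    uv=proj(n,(p[0],p[1],p[2]+.011)); print(n,uv,redcap(im,uv))
im=cv2.imread('pics/side1.png');cv2.imwrite('pics/c1.png',cv2.resize(im[80:380,200:400],None,fx=2,fy=2))
```

```text
[ 0.51720534 -0.36243073  0.24955497] [ 0.88297346 -0.3863788  -1.37856878] 0.034400442776031485 40.288018584251404
side [285.61870611 235.08955195] (array([283.94849785, 236.00858369]), np.int32(233))
top [352.88565998 208.12854148] (array([328.07692308, 174.39423077]), np.int32(104))
```

View pics/c1.png

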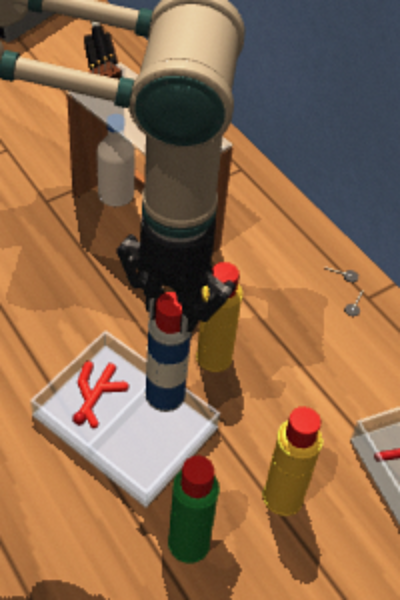

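Emit:
servo_tool(
  increments=[
    [1,-1.7,0,0,0,0,1],
    [2,-3.2,0,0,0,0,1],
    [2.3,-3.7,0,0,0,0,1],
    [2.3,-3.7,0,0,0,0,1],
    [2.3,-3.7,0,0,0,0,1],
  ],
)

```text
clock: 4.35
position: [0.5318, -0.1721, 0.2465]
ee_rot: [-0.001, 0.973, 0.232, -0.001]
contact_force: [0.8, -0.2, -2.4]
width: 0.034
gripper_force: 40.5
```

Emit:
servo_tool(
  increments=[
    [2.3,-3.7,0,0,0,0,1],
    [2,-3.2,0,0,0,0,1],
    [1.4,-2.2,0,0,0,0,1],
    [0.7,-1.1,0,0,0,3,1],
    [0,0,0,0,0,5,1],
  ],
)

```text
clock: 4.85
position: [0.5426, -0.0516, 0.2467]
ee_rot: [-0.002, 0.986, 0.164, -0.001]
contact_force: [0.3, 0.5, -2.6]
width: 0.0339
gripper_force: 40.6
```

Emit:
servo_tool(
  increments=[
    [0,0,1,0,0,5,1],
    [0,0,1.5,0,0,4,1],
    [0,0,1.5,0,0,1.6,1],
    [0,0,1,0,0,0,1],
    [0,0,0,0,0,0,1],
  ],
)

```text
clock: 5.35
position: [0.542, -0.0542, 0.1958]
ee_rot: [-0.001, 0.997, 0.073, -0.003]
contact_force: [0.3, 0.4, -3.0]
width: 0.0337
gripper_force: 40.5
```

Emit:
servo_tool(
  increments=[
    [0,0,1,0,0,0,1],
    [0,0,1,0,0,0,1],
    [0,0,0.6,0,0,0,1],
    [0,0,0.3,0,0,0,1],
    [0,0,0,0,0,0,1],
  ],
)

```text
clock: 5.85
position: [0.5438, -0.0552, 0.1688]
ee_rot: [-0.0, 0.997, 0.072, -0.0]
contact_force: [0.8, -0.6, -2.2]
width: 0.034
gripper_force: 40.6
```

Emit:
servo_tool(
  increments=[
    [0,0,0.1,0,0,0,1],
    [0,0,0.1,0,0,0,1],
    [0,0,0.1,0,0,0,1],
    [0,0,0,0,0,0,1],
    [0,0,0,0,0,0,1],
  ],
)

```text
clock: 6.35
position: [0.5441, -0.0552, 0.1664]
ee_rot: [0.0, 0.997, 0.072, 0.0]
contact_force: [-0.1, -0.7, -3.1]
width: 0.034
gripper_force: 40.6
```

Emit:
servo_tool(
  increments=[
    [0,0,0.15,0,0,0,1],
    [0,0,0.1,0,0,0,1],
    [0,0,0.1,0,0,0,1],
    [0,0,0,0,0,0,1],
    [0,0,0,0,0,0,1],
  ],
)

```text
clock: 6.85
position: [0.544, -0.0552, 0.1627]
ee_rot: [0.0, 0.997, 0.072, -0.0]
contact_force: [-0.2, -0.4, -2.2]
width: 0.0342
gripper_force: 40.6
```

Emit:
servo_tool(
  increments=[
    [0,0,0.1,0,0,0,1],
    [0,0,0,0,0,0,1],
    [0,0,0.1,0,0,0,1],
    [0,0,0,0,0,0,1],
    [0,0,0,0,0,0,1],
  ],
)

```text
clock: 7.35
position: [0.5444, -0.0552, 0.1617]
ee_rot: [0.0, 0.997, 0.072, 0.001]
contact_force: [-1.7, 0.6, 5.3]
width: 0.0341
gripper_force: 41.3
```

Emit:
servo_tool(
  increments=[
    [0,0,0,0,0,0,0.2],
    [0,0,0,0,0,0,0.0],
    [0,0,0,0,0,0,-0.3],
    [0,0,0,0,0,0,-0.5],
    [0,0,0,0,0,0,-0.5],
  ],
)

```text
clock: 7.85
position: [0.544, -0.0553, 0.1606]
ee_rot: [0.0, 0.997, 0.072, -0.0]
contact_force: [0.5, 0.2, 0.1]
width: 0.0641
gripper_force: 0.0
```

Emit:
servo_tool(
  increments=[
    [0,0,-0.5,0,0,0,-0.5],
    [0,0,-1.5,0,0,0,-0.5],
    [0,0,-2.5,0,0,0,-0.5],
    [0,0,-3,0,0,0,-0.5],
    [0,0,-2,0,0,0,-0.5],
  ],
)

```text
clock: 8.35
position: [0.5447, -0.0554, 0.2581]
ee_rot: [0.0, 0.997, 0.072, 0.001]
contact_force: [0.4, 0.3, -1.1]
width: 0.064
gripper_force: 0.0
```

Emit:
servo_tool(
  increments=[
    [-3,0,0,0,0,0,0],
    [-4,0,0,0,0,0,0.4],
    [-4,0,0,0,0,0,0.4],
    [-4,0,0,0,0,0,0.4],
    [-3,0,0,0,0,0,0.4],
  ],
)

```text
clock: 8.85
position: [0.3636, -0.0809, 0.256]
ee_rot: [0.0, 0.997, 0.072, -0.0]
contact_force: [-0.4, -1.3, 0.3]
width: 0.0257
gripper_force: 0.0
```

Run:
```python
from h import *
o=[];q=(.544,-.055,.18);R=(.692,-.033,.145)
for n,w in(('side',(200,110)),('top',(195,110))):
    im=optics.get_image(n);cv2.imwrite(f'pics/{n}2.png',im[:,:,::-1])
    print(n,proj(n,q),redcap(im,proj(n,q)))
    for l in('place','amber','white','can_center','rack'):
        print(l,[(onz(n,r['at'],.095 if l=='can_center' else 0)[:2].round(3),round(r['p'],2)) for r in finder.tip_of(l,n)[:4]])
    u,v=w;c=cv2.resize(im[v:v+150,u:u+130],None,fx=3,fy=3,interpolation=cv2.INTER_CUBIC).copy()
    cs,sn=np.cos(R[2]),np.sin(R[2]);W=lambda x,y,z:proj(n,(R[0]+cs*x-sn*y,R[1]+sn*x+cs*y,z))
    pl=lambda P,k:cv2.polylines(c,[np.int32((np.array(P)-[u,v]+.5)*3)],True,k,1)
    pl([W(a,b,.221) for a,b in((-.055,.12),(-.055,-.12),(.05,-.12),(.05,.12))],(0,255,0))
    pl([W(a,b,0) for a,b in((-.055,.12),(-.055,-.12),(.05,-.12),(.05,.12))],(255,255,0))
    for s,z1,k in((.073,.165,(0,0,255)),(-.073,.17,(255,0,255))):
        x,y=R[0]-sn*s,R[1]+cs*s
        pl(hull(n,x,y,.03,0,0).reshape(-1,2),k);pl(hull(n,x,y,.012,z1,z1).reshape(-1,2),k)
    o.append(c)
cv2.imwrite('pics/ov2.png',np.hstack(o)[:,:,::-1])
```

```text
side [231.94823715 172.05496123] (array([231.55080214, 174.00534759]), np.int32(187))
place [(array([ 0.69 , -0.038]), 0.88)]
amber [(array([ 0.705, -0.037]), 0.74), (array([ 0.708, -0.102]), 0.59)]
white [(array([0.693, 0.041]), 0.87)]
can_center [(array([ 0.635, -0.311]), 0.95), (array([ 0.545, -0.064]), 0.93), (array([ 0.452, -0.513]), 0.86), (array([ 0.589, -0.519]), 0.74)]
rack [(array([ 0.695, -0.037]), 0.63)]
top [250.34237524 200.44344942] (array([250.07142857, 201.02678571]), np.int32(112))
place []
amber [(array([ 0.695, -0.102]), 0.67)]
white [(array([0.683, 0.049]), 0.61)]
can_center [(array([ 0.453, -0.507]), 0.98), (array([ 0.648, -0.294]), 0.84), (array([ 0.601, -0.524]), 0.69), (array([ 0.542, -0.052]), 0.53)]
rack []
```

View pics/ov2.png

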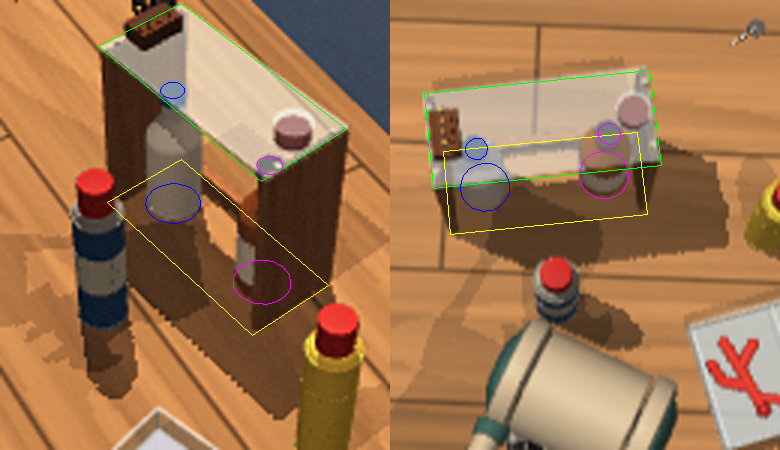

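Emit:
servo_tool(
  increments=[
    [4,0,0,0,4,0,0.4],
    [3.5,0,0.3,0,7,0,0.4],
    [0,0,0,0,8,0,0.4],
    [0,0,0,0,8,0,0.4],
    [0,0,0,0,8,0,0.4],
  ],
)

```text
clock: 9.95
position: [0.4404, -0.0692, 0.2553]
ee_rot: [-0.022, 0.953, 0.07, 0.295]
contact_force: [-1.3, 0.1, 0.4]
width: 0.0257
gripper_force: 0.0
```

Emit:
servo_tool(
  increments=[
    [0,0,0,0,8,0,0.4],
    [0,0,0,0,2,0,0.4],
    [0,0,0,0,0,0,0.4],
    [0,0,0,0,0,0,0.4],
    [0,0,0,0,0,0,0.4],
  ],
)

```text
clock: 10.45
position: [0.4407, -0.0683, 0.2548]
ee_rot: [-0.03, 0.931, 0.07, 0.356]
contact_force: [0.1, -0.6, 0.3]
width: 0.0257
gripper_force: 0.0
```

```bash
cat > pf.py <<'E'
from h import *
from scipy.spatial.transform import Rotation as Ro
st=manip.get_state();q=st['ee_rot'];M=Ro.from_quat(q,scalar_first=True).as_matrix()
c,s=np.cos(.145),np.sin(.145);A=np.array([[c,s,0],[-s,c,0],[0,0,1]])
print('tcp place',(A@(st['position']-[.692,-.033,0])).round(4));print('axes in place\n',(A@M).round(3));print(st['qpos'].round(2),st['clock'])
E
python3 pf.py
```

```text
tcp place [-0.2538  0.0014  0.2548]
axes in place
 [[ 0.745  0.007  0.667]
 [ 0.001 -1.     0.01 ]
 [ 0.667 -0.006 -0.745]]
[-0.78 -0.22  2.22  0.81  0.84  0.17] 10.45
```

Emit:
servo_tool(
  increments=[
    [-1.5,0.15,1.7,0,0,0,0.4],
    [-3,0,3.3,0,0,0,0.4],
    [-3,0,3.3,0,0,0,0.4],
    [-3,0,3.3,0,0,0,0.4],
    [-2,0,2.2,0,0,0,0.4],
  ],
)

```text
clock: 10.95
position: [0.4444, -0.0665, 0.0999]
ee_rot: [-0.034, 0.929, 0.072, 0.361]
contact_force: [1.4, 1.0, 0.6]
width: 0.0258
gripper_force: 0.0
```

Emit:
servo_tool(
  increments=[
    [-1.2,0,1.4,0,0,0,0.4],
    [-0.6,0,0.7,0,0,0,0.4],
    [0,0,0,0,0,0,0.4],
    [0,0,0,0,0,0,0.4],
    [0,0,0,0,0,0,0.4],
  ],
)

```text
clock: 11.45
position: [0.4454, -0.0662, 0.074]
ee_rot: [-0.034, 0.929, 0.072, 0.362]
contact_force: [0.3, 0.3, 0.8]
width: 0.0258
gripper_force: 0.0
```

```bash
python3 pf.py
```

```text
tcp place [-0.2488  0.0028  0.074 ]
axes in place
 [[ 0.736  0.014  0.677]
 [ 0.003 -1.     0.017]
 [ 0.677 -0.011 -0.736]]
[-0.78  0.21  2.57  1.78  0.6  -1.03] 11.45
```

Run:
```python
from h import *
a=[cv2.resize(optics.get_image(n)[:,:,::-1],(400,300)) for n in('side','top')]
cv2.imwrite('pics/v3.png',np.hstack(a))
```

```text
(no output)
```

View pics/v3.png

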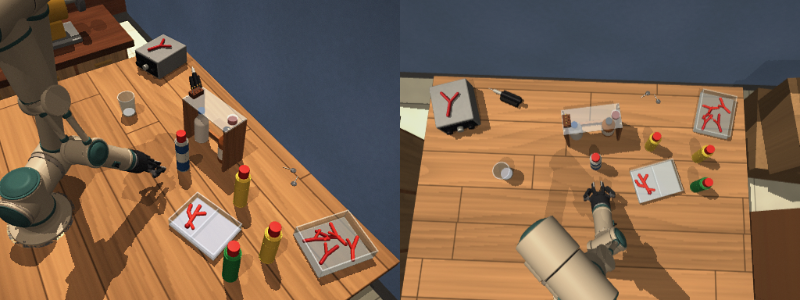

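Emit:
servo_tool(
  increments=[
    [1.3,0.15,1.2,0,0,0,0.4],
    [1.5,0.15,1.4,0,0,0,0.4],
    [-0.7,0,0.7,0,0,0,0.4],
    [-1.3,0,1.4,0,0,0,0.4],
    [-1,0,1.1,0,0,0,0.4],
  ],
)

```text
clock: 12.05
position: [0.4829, -0.0629, 0.0297]
ee_rot: [-0.033, 0.929, 0.072, 0.362]
contact_force: [0.5, 0.9, 0.1]
width: 0.0254
gripper_force: 0.0
```

Emit:
servo_tool(
  increments=[
    [-0.2,0,0.2,0,0,0,0.4],
    [0,0,0,0,0,0,0.4],
    [0,0,0,0,0,0,0.4],
    [0,0,0,0,0,0,0.4],
    [0,0,0,0,0,0,0.4],
  ],
)

```text
clock: 12.55
position: [0.4824, -0.0626, 0.0272]
ee_rot: [-0.034, 0.929, 0.072, 0.362]
contact_force: [-0.4, 0.1, 0.4]
width: 0.0259
gripper_force: 0.0
```

```bash
python3 pf.py
```

```text
tcp place [-0.2117  0.001   0.0272]
axes in place
 [[ 0.736  0.013  0.677]
 [ 0.002 -1.     0.017]
 [ 0.677 -0.011 -0.736]]
[-0.66  0.41  2.58  2.16  0.65 -1.36] 12.55
```

Emit:
servo_tool(
  increments=[
    [-0.4,0.1,0.45,0,0,0,0.4],
    [0.5,0,0.45,0,0,0,0.4],
    [0.5,0,0.45,0,0,0,0.4],
    [0.4,0,0.4,0,0,0,0.4],
    [0.2,0,0.2,0,0,0,0.4],
  ],
)

```text
clock: 13.05
position: [0.5051, -0.0598, 0.0206]
ee_rot: [-0.034, 0.929, 0.072, 0.362]
contact_force: [-0.1, 0.3, 0.2]
width: 0.0253
gripper_force: 0.0
```

Emit:
servo_tool(
  increments=[
    [0.2,0,0.2,0,0,0,0.4],
    [0.3,0,0.25,0,0,0,0.4],
    [0.3,0,0.28,0,0,0,0.4],
    [0.3,0,0.28,0,0,0,0.4],
    [0.3,0,0.28,0,0,0,0.4],
  ],
)

```text
clock: 13.55
position: [0.5227, -0.0567, 0.0199]
ee_rot: [-0.034, 0.929, 0.071, 0.361]
contact_force: [-3.0, -0.5, 0.8]
width: 0.0256
gripper_force: 1.0
```

```bash
cat > cam.py <<'E'
import pf
from h import *
c,s=np.cos(.145),np.sin(.145);A=np.array([[c,s],[-s,c]])
import sys
g=np.array([.692,-.033])+A.T@[float(sys.argv[1]),0]
obs=[]
for n in('side','top'):
    im=optics.get_image(n);uv=proj(n,(*g,.178));r=redcap(im,uv);print(n,uv.round(1),r)
    if r[1]>70 and np.hypot(*(r[0]-uv))<25: obs.append((n,r[0]))
v=fitcap(obs,0);print(v,'can place',A@(v[0]-[.692,-.033]));
for o in obs: print(o[0],A@(fitcap([o],0)[0]-[.692,-.033]))
E
python3 cam.py -.14
```

```text
tcp place [-0.1709  0.001   0.0199]
axes in place
 [[ 0.737  0.013  0.676]
 [ 0.001 -1.     0.018]
 [ 0.676 -0.012 -0.737]]
[-0.56  0.44  2.5   2.22  0.6  -1.31] 13.55
side [234.6 170.9] (array([235.11052632, 171.72631579]), np.int32(190))
top [249.9 197.6] (array([249.26168224, 196.48598131]), np.int32(107))
(array([ 0.557 , -0.0507]), array([ 0.3 , -0.14, -0.08,  0.36])) can place [-0.13614081  0.00199222]
side [-0.13714477  0.00203777]
top [-0.1349823   0.00162093]
```

Emit:
servo_tool(
  increments=[
    [0.4,0.02,0.37,0,0,0,0.4],
    [0.6,0.03,0.55,0,0,0,0.4],
    [0.7,0.03,0.64,0,0,0,0.4],
    [0.7,0.03,0.64,0,0,0,0.4],
    [0.6,0.03,0.55,0,0,0,0.4],
  ],
)

```text
clock: 14.15
position: [0.5645, -0.0518, 0.0201]
ee_rot: [-0.034, 0.929, 0.072, 0.361]
contact_force: [-1.2, 0.3, -1.8]
width: 0.0257
gripper_force: 0.7
```

```bash
python3 cam.py -.095
```

```text
tcp place [-0.1289 -0.0002  0.0201]
axes in place
 [[ 0.736  0.013  0.676]
 [ 0.002 -1.     0.018]
 [ 0.677 -0.012 -0.736]]
[-0.48  0.45  2.41  2.22  0.54 -1.22] 14.15
side [247.3 163.7] (array([247.1       , 165.02105263]), np.int32(190))
top [248.4 184. ] (array([248.11504425, 182.95575221]), np.int32(113))
(array([ 0.6003, -0.045 ]), array([ 0.59, -0.28, -0.17,  0.71])) can place [-0.0924716   0.00137588]
side [-0.09446506  0.00156592]
top [-0.09025353  0.00064775]
```

Emit:
servo_tool(
  increments=[
    [0.4,0.01,0.37,0,0,0,0.4],
    [0.7,0.01,0.64,0,0,0,0.4],
    [0.8,0.02,0.73,0,0,0,0.4],
    [0.8,0.02,0.73,0,0,0,0.4],
    [0.6,0.01,0.55,0,0,0,0.4],
  ],
)

```text
clock: 14.75
position: [0.609, -0.0455, 0.0203]
ee_rot: [-0.034, 0.929, 0.071, 0.362]
contact_force: [-1.2, -0.6, -0.8]
width: 0.0256
gripper_force: 0.8
```

```bash
python3 cam.py -.048
```

```text
tcp place [-0.084  -0.0003  0.0203]
axes in place
 [[ 0.736  0.013  0.677]
 [ 0.002 -1.     0.018]
 [ 0.677 -0.012 -0.736]]
[-0.41  0.47  2.32  2.2   0.48 -1.13] 14.75
side [260.1 156.4] (array([259.5698324 , 158.05027933]), np.int32(179))
top [246.9 169.9] (array([246.88311688, 171.33766234]), np.int32(77))
(array([ 0.6423, -0.0396]), array([-0.21,  0.26, -0.04, -0.32])) can place [-0.05013209  0.00065053]
side [-0.04895694  0.0010853 ]
top [-0.05124945  0.00061158]
```

Emit:
servo_tool(
  increments=[
    [0.4,0.01,0.37,0,0,0,0.4],
    [0.6,0.01,0.55,0,0,0,0.4],
    [0.6,0.01,0.55,0,0,0,0.4],
    [0.6,0.01,0.55,0,0,0,0.4],
    [0.5,0.01,0.46,0,0,0,0.4],
  ],
)

```text
clock: 15.35
position: [0.6447, -0.0402, 0.0201]
ee_rot: [-0.034, 0.929, 0.071, 0.361]
contact_force: [-0.4, -0.7, -0.1]
width: 0.0252
gripper_force: 0.8
```

Emit:
servo_tool(
  increments=[
    [0.3,0,0.28,0,0,0,0.4],
    [0,0,0,0,0,0,0.4],
    [0,0,0,0,0,0,0.4],
    [0,0,0,0,0,0,0.4],
    [0,0,0,0,0,0,0.4],
  ],
)

```text
clock: 15.85
position: [0.6478, -0.0397, 0.0202]
ee_rot: [-0.034, 0.929, 0.071, 0.361]
contact_force: [-0.2, -0.1, -0.3]
width: 0.0256
gripper_force: 0.0
```

```bash
python3 cam.py -.007
```

```text
tcp place [-0.0447 -0.0002  0.0202]
axes in place
 [[ 0.737  0.013  0.676]
 [ 0.001 -1.     0.018]
 [ 0.676 -0.012 -0.736]]
[-0.36  0.49  2.23  2.17  0.43 -1.04] 15.85
side [271.  150.2] (array([267.71153846, 156.63461538]), np.int32(52))
top [245.6 157.8] (array([328.07692308, 174.39423077]), np.int32(104))Traceback (most recent call last):
  File "cam.py", line 10, in <module>
    v=fitcap(obs,0);print(v,'can place',A@(v[0]-[.692,-.033]));
  File "h.py", line 28, in fitcap
    s=least_squares(f,[.5,-.3],diff_step=1e-3); return s.x.round(4),f(s.x).round(2)
    return func(*args, **kwargs)
    vector_fun = VectorFunction(
        fun_wrapped,
    ...<6 lines>...
        workers=workers
    )
    self._update_fun()
    ~~~~~~~~~~~~~~~~^^
    self.f = self.fun_wrapped(xp_copy(self.x))
             ~~~~~~~~~~~~~~~~^^^^^^^^^^^^^^^^^
    return np.atleast_1d(self.fun(x))
                         ~~~~~~~~^^^
    return self.f(x, *self.args, **self.kwargs)
           ~~~~~~^^^^^^^^^^^^^^^^^^^^^^^^^^^^^^
  File "h.py", line 27, in <lambda>
    f=lambda v:np.hstack([hc(n,v[0],v[1],.0175,zb+.152,zb+.19)-uv for n,uv in obs])
               ~~~~~~~~~^^^^^^^^^^^^^^^^^^^^^^^^^^^^^^^^^^^^^^^^^^^^^^^^^^^^^^^^^^^
    return _nx.concatenate(arrs, 1, dtype=dtype, casting=casting)
           ~~~~~~~~~~~~~~~^^^^^^^^^^^^^^^^^^^^^^^^^^^^^^^^^^^^^^^
ValueError: need at least one array to concatenate
```

Emit:
servo_tool(
  increments=[
    [-0.5,0,-0.46,0,0,0,0.4],
    [-1.5,0,-1.4,0,0,0,0.4],
    [-2.2,0,-2,0,0,0,0.4],
    [-2.5,0,-2.3,0,0,0,0.4],
    [-2.2,0,-2,0,0,0,0.4],
  ],
)

```text
clock: 16.45
position: [0.5267, -0.0583, 0.02]
ee_rot: [-0.034, 0.929, 0.071, 0.361]
contact_force: [-0.3, -0.7, -0.6]
width: 0.0261
gripper_force: 0.0
```

Emit:
servo_tool(
  increments=[
    [-0.7,0,-0.7,0,0,0,0.4],
    [0,0,0,0,0,0,0.4],
    [0,0,0,0,0,0,0.4],
    [0,0,0,0,0,0,0.4],
    [0,0,0,0,0,0,0.4],
  ],
)

```text
clock: 16.95
position: [0.5201, -0.0603, 0.0207]
ee_rot: [-0.034, 0.929, 0.072, 0.362]
contact_force: [-0.1, 0.4, 0.3]
width: 0.0256
gripper_force: 0.0
```

Run:
```python
from h import *
o=[];R=(.692,-.033,.145);c0,s0=np.cos(.145),np.sin(.145);A=np.array([[c0,s0],[-s0,c0]])
cx=-.0095
for n,w in(('side',(200,110)),('top',(195,110))):
    im=optics.get_image(n)
    for l,z in(('can_center',.095),('amber',0),('white',0),('place',0)):
        print(n,l,[((A@(onz(n,r['at'],z)[:2]-R[:2])).round(3),round(r['p'],2)) for r in finder.tip_of(l,n)[:4]])
    u,v=w;c=cv2.resize(im[v:v+150,u:u+130],None,fx=3,fy=3,interpolation=cv2.INTER_CUBIC).copy()
    x,y=np.array(R[:2])+A.T@[cx,0]
    for r,z in((.025,0),(.0175,.19),(.025,.148)):cv2.polylines(c,[np.int32((hull(n,x,y,r,z,z).reshape(-1,2)-[u,v]+.5)*3)],True,(0,255,0),1)
    o.append(c)
cv2.imwrite('pics/fin.png',np.hstack(o)[:,:,::-1])
```

```text
side can_center [(array([-0.163, -0.464]), 0.98), (array([-0.09 , -0.259]), 0.87), (array([-0.012, -0.005]), 0.86), (array([-0.303, -0.444]), 0.78)]
side amber [(array([ 0.005, -0.066]), 0.55)]
side white [(array([-0.005,  0.075]), 0.88), (array([0.043, 0.065]), 0.19)]
side place [(array([ 0.01 , -0.006]), 0.89), (array([ 0.011, -0.066]), 0.34)]
top can_center [(array([-0.307, -0.436]), 0.88), (array([-0.176, -0.479]), 0.81), (array([-0.022, -0.062]), 0.59), (array([-0.011, -0.009]), 0.51)]
top amber [(array([ 0.003, -0.064]), 0.57)]
top white [(array([0.   , 0.075]), 0.46), (array([-0.152,  0.418]), 0.29)]
top place []
```

View pics/fin.png

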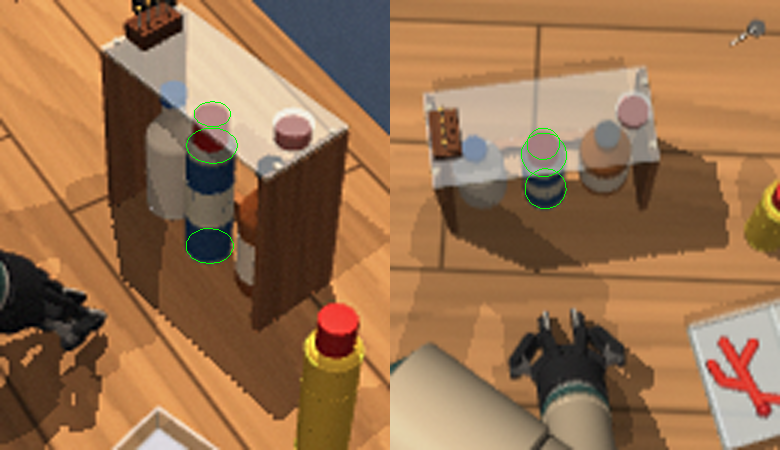

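The can stands upright at about x = -10 mm, y ≈ 0 in the place frame, between the two bottles, which look undisturbed. The gripper is clear of everything, so I'm handing in.

```bash
python3 -c "
from rig import manip; print(manip.sign_off())"
```

```text
the job is handed in; nothing more can be done
None
```

The blue can stands upright under the shelf between the two bottles, about 10 mm in front of the middle by my camera measurement. It was set down, released and then slid in low. I handed the job in at about 17.5 s, and the sign-off gave no verdict.

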